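# Heft two sealed totes and sort full from empty

### The job

The closed totes on the pottery table look alike, and either of them, both or neither may be full of kiln props. Where each stands, lift one end of its carrying bar a centimetre or two, with the other end of the tote still resting on the table, to feel its weight, and hold it so for a moment: first the blue-lidded tote, then the yellow-lidded one. Set every full (heavy) tote on the terracotta kiln shelf and every nearly empty (light) one on the green refill board, lengthwise along the board with nothing overhanging; keep them upright, put them down gently, let go, and leave everything else alone.

Things in the scene. Friction and masses are not known exactly. Their poses are not given: they have to be found in the camera images.
- blue_center (a point): Blue-lidded closed grey tote, 180 mm long (its x axis), 76 wide (y), 111 tall with its bar; lid top 66 mm above the flat underside (underside 176 x 72). A black carrying bar runs along x above the lid's middle line: 12 wide (y), 14 tall, 168 long, its centre 104 mm above the underside. This point is the tote's centre, 55 mm above the underside and 49 mm below the bar's centre; z is up
- yellow_center (a point): Yellow-lidded closed grey tote, 180 mm long (its x axis), 76 wide (y), 111 tall with its bar; lid top 66 mm above the flat underside (underside 176 x 72). A black carrying bar runs along x above the lid's middle line: 12 wide (y), 14 tall, 168 long, its centre 104 mm above the underside. This point is the tote's centre, 55 mm above the underside and 49 mm below the bar's centre; z is up
- blue: the blue-lidded tote, origin at the centre of its underside. Below its bar 31 mm are clear, but for 10 mm posts at x = +-79 mm. Pinch the bar across y: at its middle to carry, about 60 mm from the middle to heft (the tote then turns about the lower edge at its other end). Full it weighs 0.72 to 0.87 kg, nearly empty 0.30 to 0.33 kg, which cannot be seen; balanced about its middle
- yellow: the yellow-lidded tote, origin at the centre of its underside. Below its bar 31 mm are clear, but for 10 mm posts at x = +-79 mm. Pinch the bar across y: at its middle to carry, about 60 mm from the middle to heft (the tote then turns about the lower edge at its other end). Full it weighs 0.72 to 0.87 kg, nearly empty 0.30 to 0.33 kg, which cannot be seen; balanced about its middle
- kiln_top (a point): Terracotta-coloured kiln shelf, 250 mm long (x axis), 220 mm wide (y axis), 15 mm thick, fixed on the table, for full totes. This point is the centre of its top face; z is up. Two totes fit side by side, lengthwise, for example at y = +52 and -52 mm
- refill_top (a point): Green board, 250 mm long (x axis), 220 mm wide (y axis), 15 mm thick, fixed on the table, for nearly empty totes. This point is the centre of its top face; z is up. Two totes fit side by side, lengthwise, for example at y = +52 and -52 mm
- kiln: the terracotta kiln shelf, origin at the centre of its underside
- refill: the green refill board, origin at the centre of its underside
- table: the off-white work table, top at height 0
- spray: bystander: white spray bottle, 72 mm across, 200 mm tall, origin at the centre of its underside; to be left alone
- cup: bystander: white plastic cup, 80 mm across, 100 mm tall, origin at the centre of its underside; to be left alone
- bowl: bystander: blue glazed bowl, 120 mm across, 55 mm tall, origin at the centre of its underside; to be left alone
- brush: bystander: brush lying flat, about 220 mm long, origin at the centre of its underside; to be left alone
- prop: bystander: short pale kiln prop, a cylinder, 40 mm across, 60 mm tall, origin at the centre of its underside; to be left alone
- pot: bystander: white pot with two side loops, 100 mm across, 100 mm tall, origin at the centre of its underside; to be left alone
Things that resemble listed ones, but are neither listed nor needed, are in the scene too. Leave any red look-alike of the yellow alone.

How it is judged (in metres and radians):
On the way, in this order (a step that is already met when the one before it is completed fails the run):
1. one end of the blue-lidded tote is lifted a little (tilt 0.035 to 0.22 rad) where it stands, its other end resting on the table, for 0.3 s (angle between blue_center's own z axis and vertical between 0.035 and 0.22 rad and contact force between blue and table above 0.1 N and distance of blue_center from where it was at the start of the episode below 0.05 m), for 0.3 s.
2. one end of the yellow-lidded tote is lifted a little (tilt 0.035 to 0.22 rad) where it stands, its other end resting on the table, for 0.3 s (angle between yellow_center's own z axis and vertical between 0.035 and 0.22 rad and contact force between yellow and table above 0.1 N and distance of yellow_center from where it was at the start of the episode below 0.05 m), for 0.3 s.
At the end, for the whole second after the job is handed in: Each tote stands still and upright (within 0.05 rad) with its weight on the right board: full ones on the terracotta kiln shelf, nearly empty ones on the green board; centre within 37 mm of the board's middle along its length and 75 mm across it, long axis within 0.2 rad of the board's length (((x of blue_center in the frame of kiln_top between -0.037 and 0.037 m and y of blue_center in the frame of kiln_top between -0.075 and 0.075 m and angle between the x axis of blue_center and the x axis of kiln_top, either way round below 0.2 rad and contact force between blue and kiln above 5 N) or (x of blue_center in the frame of refill_top between -0.037 and 0.037 m and y of blue_center in the frame of refill_top between -0.075 and 0.075 m and angle between the x axis of blue_center and the x axis of refill_top, either way round below 0.2 rad and contact force between blue and refill between 1 and 5 N)) and angle between each of blue_center, yellow_center's own z axis and vertical below 0.05 rad and linear speed of each of blue, yellow below 0.02 m/s and ((x of yellow_center in the frame of kiln_top between -0.037 and 0.037 m and y of yellow_center in the frame of kiln_top between -0.075 and 0.075 m and angle between the x axis of yellow_center and the x axis of kiln_top, either way round below 0.2 rad and contact force between yellow and kiln above 5 N) or (x of yellow_center in the frame of refill_top between -0.037 and 0.037 m and y of yellow_center in the frame of refill_top between -0.075 and 0.075 m and angle between the x axis of yellow_center and the x axis of refill_top, either way round below 0.2 rad and contact force between yellow and refill between 1 and 5 N))); the robot touches nothing.
It fails at once if a tote is tipped by more than 0.4 rad (angle between any of blue_center, yellow_center's own z axis and vertical above 0.4 rad).
It fails at once if a tote is dropped or slammed on a board (faster than 0.45 m/s within 15 mm of its top) ((z of blue_center in the frame of kiln_top between 0 and 0.07 m and horizontal distance between blue_center and kiln_top below 0.12 m and linear speed of blue above 0.45 m/s) or (z of blue_center in the frame of refill_top between 0 and 0.07 m and horizontal distance between blue_center and refill_top below 0.12 m and linear speed of blue above 0.45 m/s) or (z of yellow_center in the frame of kiln_top between 0 and 0.07 m and horizontal distance between yellow_center and kiln_top below 0.12 m and linear speed of yellow above 0.45 m/s) or (z of yellow_center in the frame of refill_top between 0 and 0.07 m and horizontal distance between yellow_center and refill_top below 0.12 m and linear speed of yellow above 0.45 m/s)).
It fails at once if a bystander is moved by more than 30 mm (distance of any of spray, cup, bowl, brush, prop, pot from where it was at the start of the episode above 0.03 m).
It also fails if it takes over 70 s, if anything falls off the work surface, if the arm or the gripper's body presses on something with over 40 N, if the wrist force passes 120 N, or if a joint passes its speed limit or range.

### The arm

A 6-joint arm with a two-finger parallel gripper is mounted at the origin on the work surface. World frame = base frame: x ahead of the robot, y to its left, z up, the work surface at z = 0. Lengths are in mm, angles in degrees, forces in N, time in s.
With the tool pointing down it reaches from about 300 to 825 mm from the base axis. Payload 5.4 kg.
Tool frame: the origin (TCP) lies on the centre line of the jaws, within the pads' length; the fingertips stand 19 mm ahead of it and the grasp point (between the pads) is the TCP (env.finger_overhang is the distance from the TCP to the fingertips, in mm); z points along the fingers, y is the direction in which the jaws open and shut (so a half turn about z gives the same grasp; the last joint's range is limited). The gripper opens to 92 mm and grips with 3 to 60 N. Pads are 20 mm wide; open, the fingers measure 128 mm over their backs; the gripper's body (75 mm by 189 mm) begins 69 mm behind the grasp point.
Start: joints at [53.165, 9.076, 91.501, -0, 79.423, -12.038], TCP at [241.17, 521.961, 233.601] pointing down, gripper open.
Joint ranges: [-166.64, 166.64], [-54.1, 131.32], [10.49, 154.53], [-73.88, 253.88], [9.74, 151.15], [-171.62, 171.62]. Speed limits (degrees/s): [147.25, 147.25, 180, 180, 180, 180].

### API

Orientations are given as [roll, pitch, yaw] about the fixed x, y, z axes, in that order (R = Rz(yaw) Ry(pitch) Rx(roll)).
In Python, from cell import env, cams, workorder gives the robot as it stands.
- The arm moves only by the shell command python3 -m inch 'ROWS' [FORCE]. ROWS is JSON, a list of rows, each a list of 3 entries, a list of its own where there are three numbers: the opening, from 0 (shut) to 1 (fully open), then the shift along the tool's x, y, z in units of 0.2 m (1.0 is 0.2 m), then the turn, a rotation vector about the tool's x, y, z in units of 180 degrees (1.0 is 180 degrees). A call has exactly 5 rows; each row is the pose to reach, as a shift and turn from the pose measured when the call began, along the tool's axes at that moment, turning the shorter way round; what a row does not reach only later rows make up. A row lasts 1/12 s, in which the tool goes at most 41.7 mm and 7.16 degrees, less where a joint would pass 70% of its speed; a pose out of reach is approached as far as the arm can. A call with a number of a shift or a turn outside -1 to 1 is refused whole. A call with a gripper value outside its range is refused whole. The fingers move at their own pace and stop on an object; FORCE is the grip in N (left out, the last holds). Time passes only in rows, so rows that repeat a pose let the fingers close, or fill a call up. It gives the time, the measured TCP pose, the force and the opening at its end, in the units of the state.
- env.sense(): the state, without advancing time (a new reading comes with each control period).
- cams.camera(name): name is "side" or "top" or "wrist"; returns the picture (480x640x3 uint8, blue, green, red); there is no depth.
- cams.camera_params(name): a dict with "fx", "fy", "cx", "cy" (pixels), "camera_from_world" (4x4, takes a point from world to camera coordinates). Camera axes: x right, y down, z forward; pixel columns grow to the right and rows downward; lengths in mm; the calibration is good to about 2 mm. A picture is of the moment at which its call begins: read the wrist's pose just before it. camera_params takes no time and is no camera call; for the wrist camera it gives the pose at the moment of the call.
- workorder.close_job(): hands the job in, once; it reports no verdict.
The state is a dict: "time_s": time; "joints": joint angles; "qd": joint speeds; "effort": joint torques, N m; "ee_pos": TCP position; "eef_rot": TCP orientation; "contact_force": force on the tool from outside, world axes, zero at the start; "moment": the same for the moment, N m; "finger_gap": finger opening in mm.
Only numpy, scipy, OpenCV 4.12 (cv2) and the standard library are available. Lean on these libraries where they do the work, as an engineer would, in place of code of your own. Each camera call takes 0.05 s, during which the arm holds its last target. There are 200 camera calls.

## Working session

There is one attempt and no reset: what is moved stays moved. The work goes in short steps, Python scripts to look and compute and a shell command to move; the robot and the scene stay as the last step left them, time stands still between calls to the robot, and variables do not carry over. Pictures are saved under pics/ and viewed, about 8 in all and at most 12, crops included, and the job is handed in when it is done.

```bash
mkdir -p pics; ls
python3 - <<'E'
from cell import env,cams
import cv2
for n in("top","side"):
    cv2.imwrite(f"pics/{n}0.png",cams.camera(n)); p=cams.camera_params(n); print(n,p)
print(env.sense())
E
```

```text
pics
top {'fx': 484.2563737913495, 'fy': 484.2563737913495, 'cx': 320.43571183413394, 'cy': 239.60500748288158, 'camera_from_world': array([[ 1.28317444e-02, -9.99799591e-01, -1.53663069e-02,
         1.01845505e+01],
       [-9.92285487e-01, -1.08371981e-02, -1.23499262e-01,
         5.49052306e+02],
       [ 1.23307984e-01,  1.68324743e-02, -9.92225684e-01,
         1.19426247e+03],
       [ 0.00000000e+00,  0.00000000e+00,  0.00000000e+00,
         1.00000000e+00]])}
side {'fx': 475.38561782477353, 'fy': 475.38561782477353, 'cx': 316.22893581839526, 'cy': 241.20193112868307, 'camera_from_world': array([[ 6.65973963e-01, -7.45968544e-01,  3.10038511e-03,
        -3.61683805e+02],
       [-5.04170221e-01, -4.53160548e-01, -7.35158423e-01,
         3.20534949e+02],
       [ 5.49810030e-01,  4.88033246e-01, -6.77888251e-01,
         7.56623493e+02],
       [ 0.00000000e+00,  0.00000000e+00,  0.00000000e+00,
         1.00000000e+00]])}
{'time_s': 0.1, 'joints': array([ 5.31655985e+01,  9.10804177e+00,  9.15621219e+01, -1.06512486e-03,
        7.94222448e+01, -1.20396588e+01]), 'qd': array([-0.08945283,  0.00146093, -0.20977851, -0.1562318 , -0.03872796,
        0.06727612]), 'effort': array([-1.11301572e-04, -3.86497414e+01, -3.22962856e+01,  7.03546708e-02,
        3.37873574e-02, -6.56256634e-05]), 'ee_pos': array([240.86547451, 521.55815237, 232.75191757]), 'eef_rot': array([-1.79909406e+02, -1.82516674e-02,  1.55205439e+02]), 'contact_force': array([-0.42316602, -1.81770307,  0.70418753]), 'moment': array([-0.04862123, -0.02588079, -0.01022201]), 'finger_gap': 91.90625852309844}
```

View pics/top0.png

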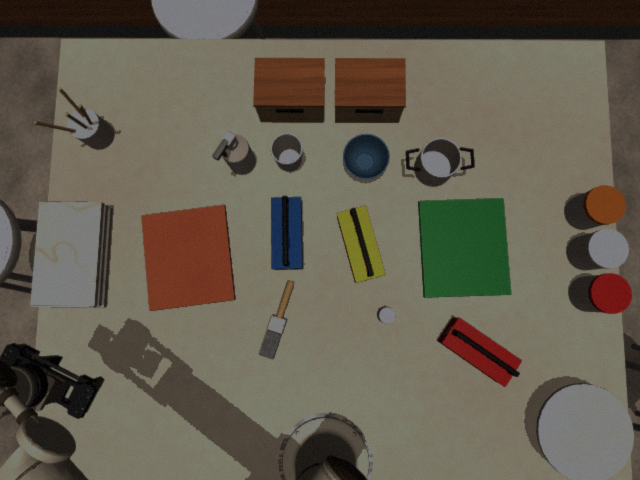

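View pics/side0.png

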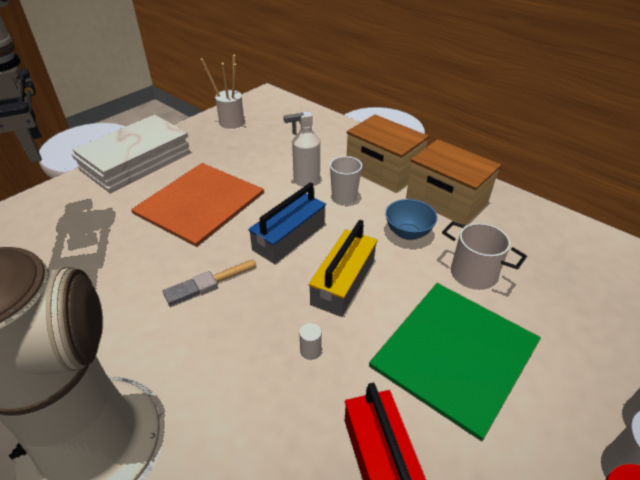

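Top view: the kiln shelf is at about (188,257) and the green board at (464,247). There is one blue-lidded tote, at (287,233). Two totes could pass for the yellow one: the yellow-lidded at (361,243), which fits, and the red look-alike at (480,352), which stays put. I'll measure these from both cameras and check an enlarged crop.

```bash
cat > h.py <<'E'
import numpy as np,cv2
from cell import env,cams
from scipy.spatial.transform import Rotation as R
def toplane(p,uv,z):
    T=p["camera_from_world"];A=T[:3,:3];t=T[:3,3]
    uv=np.asarray(uv,float).reshape(-1,2)
    d=np.c_[(uv[:,0]-p["cx"])/p["fx"],(uv[:,1]-p["cy"])/p["fy"],np.ones(len(uv))]@A
    c=-A.T@t
    return (c+d*((z-c[2])/d[:,2])[:,None])[:,:2]
HS=dict(blue=((106,160,50),(125,255,255),66),yellow=((24,150,60),(34,255,255),66),kiln=((4,150,60),(14,255,255),15),refill=((50,150,40),(75,255,255),15))
def find(n,cam,img=None):
    img=cams.camera(cam) if img is None else img
    p=cams.camera_params(cam)
    lo,hi,z=HS[n]
    m=cv2.inRange(cv2.cvtColor(img,cv2.COLOR_BGR2HSV),lo,hi)
    m=cv2.morphologyEx(m,cv2.MORPH_OPEN,np.ones((3,3)))
    m2=cv2.morphologyEx(m,cv2.MORPH_CLOSE,np.ones((15,15)))
    k,l,s,_=cv2.connectedComponentsWithStats(m2); i=1+np.argmax(s[1:,4])
    m=np.where(l==i,m,0)
    v,u=np.nonzero(m); w=toplane(p,np.c_[u,v],z).astype(np.float32)
    c,(a,b),g=cv2.minAreaRect(w)
    q=cv2.boxPoints((c,(a,b),g)); e=[q[1]-q[0],q[2]-q[1]]; e=max(e,key=np.linalg.norm)
    return np.round(c,1),np.round(sorted((a,b)),1),round(float(np.degrees(np.arctan2(e[1],e[0])))%180,1)
E
python3 - <<'E'
from h import *
for c in("top","side"):
    im=cv2.imread(f"pics/{c}0.png")
    for n in HS: print(c,n,*find(n,c,im))
im=cv2.imread("pics/top0.png")
cv2.imwrite("pics/crop1.png",cv2.resize(im[180:300,240:410],None,fx=4.5,fy=4.5,interpolation=cv2.INTER_CUBIC))
E
```

```text
top blue [561.6 100.6] [ 71.7 175.4] 1.4
top yellow [536.6 -82.7] [ 74. 177.] 16.1
top kiln [503.  359.9] [217.8 246.9] 8.2
top refill [ 536.6 -349.8] [214.9 242.7] 2.7
side blue [559.5  98.9] [ 75.6 178.3] 1.1
side yellow [537.  -82.2] [ 73.4 177.2] 15.7
side kiln [1509.7  365.7] [1791.4 2572.8] 132.4
side refill [ 533.2 -350.5] [216.9 251.9] 2.6
```

View pics/crop1.png

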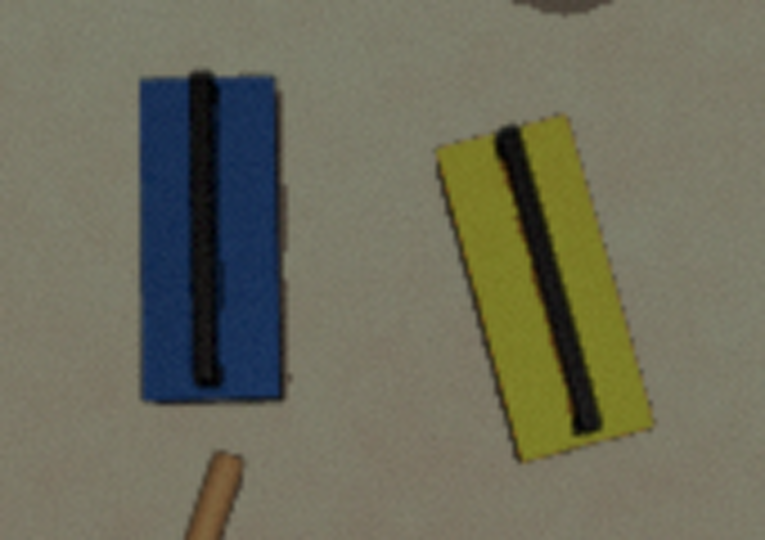

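The crop shows the blue lid (left) and the yellow lid (right), with bars along the long axes and clear of neighbours. The measured sizes match 180x76 and 250x220. The side-camera kiln mask was contaminated, so I use the top view there. Next I plan the approach to blue's near end.

```bash
cat >> h.py <<'E'
def plan(x,y,z,yaw):
    s=env.sense(); r0=R.from_euler("xyz",s["eef_rot"],degrees=True)
    r1=R.from_euler("xyz",[180,0,yaw],degrees=True)
    d=r0.inv().apply(np.array([x,y,z])-s["ee_pos"])/200
    print("t",round(s["time_s"],2),"pos",s["ee_pos"].round(1),"rot",s["eef_rot"].round(1),"F",s["contact_force"].round(2),"gap",round(s["finger_gap"],1))
    print("shift",d.round(4),"turn",((r0.inv()*r1).as_rotvec(degrees=True)/180).round(4))
E
python3 - <<'E'
from h import *
plan(500.5,98.6,230,181.3); plan(500.5,98.6,150,181.3)
E
```

```text
t 0.1 pos [240.9 521.6 232.8] rot [-179.9   -0.   155.2] F [-0.42 -1.82  0.7 ] gap 91.9
shift [-2.0654 -1.3754  0.0153] turn [-0.0005 -0.0002 -0.145 ]
t 0.1 pos [240.9 521.6 232.8] rot [-179.9   -0.   155.2] F [-0.42 -1.82  0.7 ] gap 91.9
shift [-2.0655 -1.3748  0.4153] turn [-0.0005 -0.0002 -0.145 ]
```

```bash
python3 -m inch '[[0.6,[-0.17,-0.11,0],[0,0,0]],[0.6,[-0.34,-0.22,0],[0,0,0]],[0.6,[-0.51,-0.33,0],[0,0,0]],[0.6,[-0.68,-0.45,0],[0,0,0]],[0.6,[-0.75,-0.5,0],[0,0,0]]]' 30
python3 -m inch '[[0.6,[-0.17,-0.11,0],[0,0,0]],[0.6,[-0.34,-0.22,0],[0,0,0]],[0.6,[-0.51,-0.33,0],[0,0,0]],[0.6,[-0.62,-0.41,0],[0,0,0]],[0.6,[-0.65,-0.44,0],[0,0,0]]]'
python3 -c "
from h import *
plan(500.5,98.6,150,181.3)"
```

```text
time_s: 0.52
ee_pos: [336.6, 364.4, 232.4]
eef_rot: [-179.8, 0.0, 155.1]
contact_force: [0.4, 0.4, 1.2]
finger_gap: 60.8
time_s: 0.93
ee_pos: [418.9, 226.6, 232.4]
eef_rot: [-179.7, 0.1, 154.8]
contact_force: [0.2, 0.1, -0.2]
finger_gap: 55.2
t 0.93 pos [418.9 226.6 232.4] rot [-1.797e+02  1.000e-01  1.548e+02] F [ 0.17  0.1  -0.22] gap 55.2
shift [-0.6413 -0.4037  0.4146] turn [-0.0015  0.     -0.1471]
```

```bash
python3 -m inch '[[0.6,[-0.16,-0.1,0.05],[0,0,-0.03]],[0.6,[-0.32,-0.2,0.15],[0,0,-0.065]],[0.6,[-0.48,-0.3,0.25],[0,0,-0.1]],[0.6,[-0.6,-0.38,0.35],[0,0,-0.135]],[0.6,[-0.641,-0.404,0.41],[0,0,-0.147]]]'
python3 -m inch '[[0.6,[0,0,0],[0,0,0]],[0.6,[0,0,0],[0,0,0]],[0.6,[0,0,0],[0,0,0]],[0.6,[0,0,0],[0,0,0]],[0.6,[0,0,0],[0,0,0]]]'
python3 -c "
from h import *
plan(500.5,98.6,104,181.3)
cv2.imwrite('pics/w1.png',cams.camera('wrist'))"
```

```text
time_s: 1.35
ee_pos: [500.7, 96.0, 148.5]
eef_rot: [-179.7, -0.2, -178.6]
contact_force: [0.5, 0.4, -0.5]
finger_gap: 54.9
time_s: 1.77
ee_pos: [501.0, 97.1, 149.7]
eef_rot: [-179.7, -0.1, -178.5]
contact_force: [-1.0, 0.2, -0.3]
finger_gap: 55.4
t 1.77 pos [501.   97.1 149.7] rot [-1.797e+02 -1.000e-01 -1.785e+02] F [-1.03  0.22 -0.25] gap 55.4
shift [0.0019 0.0086 0.2285] turn [-0.0016 -0.0004  0.001 ]
```

View pics/w1.png

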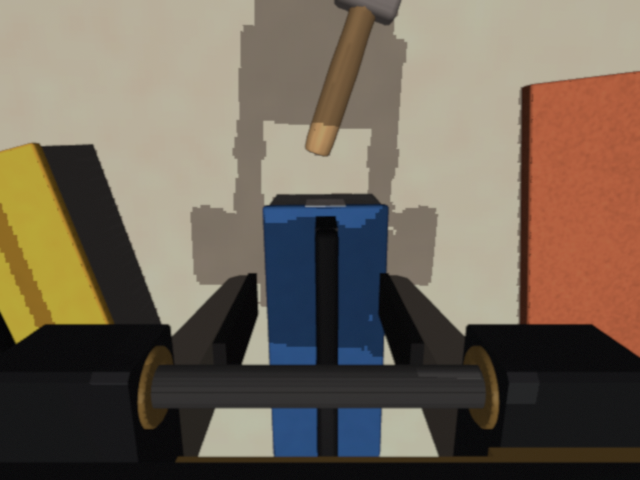

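The wrist view shows the blue bar (column 326) midway between the fingers (250 and 388), near its end. I go down, close, and take readings.

```bash
python3 -m inch '[[0.6,[0,0.008,0.06],[0,0,0]],[0.6,[0,0.008,0.12],[0,0,0]],[0.6,[0,0.008,0.18],[0,0,0]],[0.6,[0,0.008,0.225],[0,0,0]],[0.6,[0,0.008,0.228],[0,0,0]]]'
for i in 1 2; do python3 -m inch '[[0.6,[0,0,0],[0,0,0]],[0.6,[0,0,0],[0,0,0]],[0.6,[0,0,0],[0,0,0]],[0.6,[0,0,0],[0,0,0]],[0.6,[0,0,0],[0,0,0]]]';done
python3 -m inch '[[0.0,[0,0,0],[0,0,0]],[0,[0,0,0],[0,0,0]],[0,[0,0,0],[0,0,0]],[0,[0,0,0],[0,0,0]],[0,[0,0,0],[0,0,0]]]' 20
python3 -m inch '[[0.0,[0,0,0],[0,0,0]],[0,[0,0,0],[0,0,0]],[0,[0,0,0],[0,0,0]],[0,[0,0,0],[0,0,0]],[0,[0,0,0],[0,0,0]]]'
python3 -c "
from h import *
plan(500.5,98.6,104,181.3)
print(env.sense())"
```

```text
time_s: 2.23
ee_pos: [498.6, 98.4, 100.8]
eef_rot: [-179.7, -0.4, -178.5]
contact_force: [0.5, -0.8, -0.4]
finger_gap: 55.2
time_s: 2.65
ee_pos: [499.1, 98.3, 101.3]
eef_rot: [-179.7, -0.3, -178.5]
contact_force: [-0.3, -0.5, -0.2]
finger_gap: 54.9
time_s: 3.07
ee_pos: [499.1, 98.3, 101.4]
eef_rot: [-179.7, -0.3, -178.5]
contact_force: [-0.4, 0.1, 0.2]
finger_gap: 55.1
time_s: 3.48
ee_pos: [499.1, 98.3, 101.4]
eef_rot: [-179.7, -0.3, -178.5]
contact_force: [0.7, -0.2, 0.0]
finger_gap: 23.5
time_s: 3.9
ee_pos: [498.8, 98.3, 101.0]
eef_rot: [-179.7, -0.4, -178.5]
contact_force: [0.0, 0.2, -1.5]
finger_gap: 12.1
t 3.9 pos [498.8  98.3 101. ] rot [-179.7   -0.4 -178.5] F [ 0.01  0.25 -1.54] gap 12.1
shift [-0.0085  0.0012 -0.015 ] turn [-0.0015 -0.0021  0.0009]
{'time_s': 3.9, 'joints': array([ -2.30887134,   8.0450233 , 108.64877433,  -0.33399139,
        63.65786709, -93.62038758]), 'qd': array([-0.03527381, -0.07788943, -0.08547302,  0.07008638,  0.07145888,
       -0.0405414 ]), 'effort': array([-6.35797391e-02, -3.48379898e+01, -2.91678196e+01, -2.77307112e-02,
        7.06803496e-02,  9.62308492e-03]), 'ee_pos': array([498.78762658,  98.30203865, 101.01916084]), 'eef_rot': array([-179.7244261 ,   -0.37019063, -178.54025303]), 'contact_force': array([ 0.01090452,  0.24986004, -1.54309921]), 'moment': array([0.02168233, 0.02451581, 0.05901185]), 'finger_gap': 12.082240190011733}
```

```bash
python3 -m inch '[[0,[-0.011,0,-0.014],[0,0.006,0]],[0,[-0.022,0,-0.028],[0,0.012,0]],[0,[-0.033,0,-0.042],[0,0.018,0]],[0,[-0.044,0,-0.057],[0,0.025,0]],[0,[-0.055,0,-0.0715],[0,0.032,0]]]'
for i in 1 2 3 4 5; do python3 -m inch '[[0.0,[0,0,0],[0,0,0]],[0,[0,0,0],[0,0,0]],[0,[0,0,0],[0,0,0]],[0,[0,0,0],[0,0,0]],[0,[0,0,0],[0,0,0]]]'; python3 -c "
from h import *
s=env.sense();print(s['moment'],s['effort'][1:3])"; done
python3 -c "
from h import *
cv2.imwrite('pics/s2.png',cams.camera('side')[150:330,180:440])
a=[]
for i in range(10): a.append(env.sense()['contact_force']);cams.camera('top')
print(np.mean(a,0),np.std(a,0))
"
```

```text
time_s: 4.32
ee_pos: [509.7, 98.7, 115.3]
eef_rot: [-179.7, -6.2, -178.6]
contact_force: [-0.3, 0.3, -2.0]
finger_gap: 11.9
time_s: 4.73
ee_pos: [509.4, 98.7, 115.1]
eef_rot: [-179.7, -6.2, -178.6]
contact_force: [0.4, 1.1, -2.0]
finger_gap: 12.1
[-0.04919979 -0.25798918 -0.01146661] [-38.26695085 -29.07509744]
time_s: 5.15
ee_pos: [509.4, 98.6, 115.1]
eef_rot: [-179.7, -6.2, -178.6]
contact_force: [0.5, 0.5, -1.2]
finger_gap: 11.7
[-0.00286221 -0.1397267   0.02023092] [-38.22267652 -29.1563791 ]
time_s: 5.57
ee_pos: [509.3, 98.7, 115.1]
eef_rot: [-179.7, -6.2, -178.6]
contact_force: [0.3, 0.4, -2.0]
finger_gap: 12.0
[-0.03589897 -0.20265491 -0.03455697] [-38.22761178 -29.1417557 ]
time_s: 5.98
ee_pos: [509.3, 98.7, 115.1]
eef_rot: [-179.7, -6.2, -178.6]
contact_force: [-0.2, -0.6, -1.9]
finger_gap: 11.8
[-0.08025917 -0.13001418  0.00226657] [-38.2293427 -29.1389358]
time_s: 6.4
ee_pos: [509.4, 98.7, 115.1]
eef_rot: [-179.7, -6.2, -178.6]
contact_force: [0.2, -0.3, -1.5]
finger_gap: 12.0
[-0.00618603 -0.2292421   0.01792632] [-38.23006511 -29.13862824]
[ 0.50094776 -0.03471512 -1.64206777] [0.31803657 0.42032358 0.43051146]
```

View pics/s2.png

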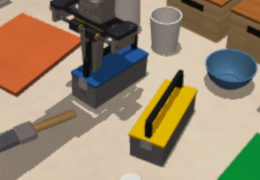

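Tilt was about 5.8° for over 2 s. Mean vertical load was about 1.65 N; I expect about 1.8 N for light and 4.2 N or more for full, so blue seems light (to be confirmed at the full lift). I set it back down and release.

```bash
python3 -m inch '[[0,[0.009,0,0.015],[0,-0.006,0]],[0,[0.018,0,0.03],[0,-0.012,0]],[0,[0.027,0,0.045],[0,-0.018,0]],[0,[0.036,0,0.061],[0,-0.026,0]],[0,[0.045,0,0.076],[0,-0.032,0]]]'
python3 -m inch '[[0.6,[0,0,0],[0,0,0]],[0.6,[0,0,0],[0,0,0]],[0.6,[0,0,0],[0,0,0]],[0.6,[0,0,0],[0,0,0]],[0.6,[0,0,0],[0,0,0]]]'
python3 -m inch '[[0.6,[0,0,-0.1],[0,0,0]],[0.6,[0,0,-0.2],[0,0,0]],[0.6,[0,0,-0.3],[0,0,0]],[0.6,[0,0,-0.35],[0,0,0]],[0.6,[0,0,-0.35],[0,0,0]]]'
python3 -c "
from h import *
a=np.radians(16);plan(536.8-60*np.cos(a),-82.5-60*np.sin(a),152,196)
for c in('top','side'):print([find(n,c) for n in('yellow','blue')])"
```

```text
time_s: 7.37
ee_pos: [498.5, 98.3, 100.8]
eef_rot: [-179.7, -0.4, -178.5]
contact_force: [-0.1, 0.9, 3.8]
finger_gap: 12.0
time_s: 7.78
ee_pos: [499.0, 98.3, 101.1]
eef_rot: [-179.7, -0.4, -178.5]
contact_force: [0.1, 0.4, -0.3]
finger_gap: 42.9
time_s: 8.2
ee_pos: [501.4, 98.6, 173.8]
eef_rot: [-179.7, -0.1, -178.5]
contact_force: [0.2, -0.8, 0.3]
finger_gap: 55.3
t 8.2 pos [501.4  98.6 173.8] rot [-1.797e+02 -1.000e-01 -1.785e+02] F [ 0.22 -0.76  0.27] gap 55.3
shift [ 0.1365 -0.9842  0.1142] turn [-0.0016 -0.0007 -0.0808]
[(array([536.4, -81.9]), array([ 74.4, 176.7]), 15.8), (array([636.1, 100.9]), array([24. , 70.5]), 93.6)]
[(array([536.9, -82.1]), array([ 73.4, 177.2]), 15.7), (array([559.5,  96.8]), array([ 73.3, 179.4]), 1.6)]
```

```bash
python3 -m inch '[[0.6,[0.03,-0.2,0],[0,0,-0.02]],[0.6,[0.06,-0.4,0],[0,0,-0.04]],[0.6,[0.09,-0.6,0],[0,0,-0.06]],[0.6,[0.12,-0.8,0.05],[0,0,-0.08]],[0.6,[0.136,-0.982,0.11],[0,0,-0.08]]]'
python3 -m inch '[[0.6,[0,0,0],[0,0,0]],[0.6,[0,0,0],[0,0,0]],[0.6,[0,0,0],[0,0,0]],[0.6,[0,0,0],[0,0,0]],[0.6,[0,0,0],[0,0,0]]]'
python3 -c "
from h import *
a=np.radians(15.8);plan(536.7-60*np.cos(a),-82.1-60*np.sin(a),104,195.8)"
```

```text
time_s: 8.82
ee_pos: [475.4, -100.5, 148.2]
eef_rot: [-179.9, -0.6, -164.0]
contact_force: [0.7, 0.4, -0.5]
finger_gap: 55.3
time_s: 9.23
ee_pos: [475.7, -99.2, 148.3]
eef_rot: [-179.9, -0.6, -163.9]
contact_force: [-0.2, -0.6, 0.7]
finger_gap: 55.2
t 9.23 pos [475.7 -99.2 148.3] rot [-179.9   -0.6 -163.9] F [-0.16 -0.58  0.66] gap 55.2
shift [-0.019  -0.0005  0.2211] turn [-0.0008 -0.0032  0.0018]
```

```bash
python3 -m inch '[[0.6,[-0.01,0,0.06],[0,-0.003,0.002]],[0.6,[-0.018,0,0.12],[0,-0.003,0.002]],[0.6,[-0.019,0,0.18],[0,-0.003,0.002]],[0.6,[-0.019,0,0.215],[0,-0.003,0.002]],[0.6,[-0.019,0,0.215],[0,-0.003,0.002]]]'
for i in 1 2 3; do python3 -m inch '[[0.0,[0,0,0],[0,0,0]],[0,[0,0,0],[0,0,0]],[0,[0,0,0],[0,0,0]],[0,[0,0,0],[0,0,0]],[0,[0,0,0],[0,0,0]]]' 20;done
python3 -m inch '[[0,[-0.011,0,-0.014],[0,0.006,0]],[0,[-0.022,0,-0.028],[0,0.012,0]],[0,[-0.033,0,-0.042],[0,0.018,0]],[0,[-0.044,0,-0.057],[0,0.025,0]],[0,[-0.055,0,-0.0715],[0,0.032,0]]]'
for i in 1 2 ; do python3 -m inch '[[0.0,[0,0,0],[0,0,0]],[0,[0,0,0],[0,0,0]],[0,[0,0,0],[0,0,0]],[0,[0,0,0],[0,0,0]],[0,[0,0,0],[0,0,0]]]';done
python3 -c "
from h import *
cv2.imwrite('pics/s3.png',cams.camera('side')[150:330,180:440])
a=[]
for i in range(12): s=env.sense();a.append(np.r_[s['contact_force'],s['moment']]);cams.camera('top')
print(np.mean(a,0).round(2),np.std(a,0).round(2))
"
```

```text
time_s: 9.65
ee_pos: [478.0, -97.0, 103.8]
eef_rot: [-180.0, -0.2, -164.1]
contact_force: [-0.4, -1.6, -0.1]
finger_gap: 55.5
time_s: 10.07
ee_pos: [478.3, -97.1, 104.3]
eef_rot: [-179.9, -0.1, -164.1]
contact_force: [0.0, 0.5, -0.1]
finger_gap: 23.8
time_s: 10.48
ee_pos: [478.6, -97.4, 104.6]
eef_rot: [-179.9, -0.1, -164.2]
contact_force: [-0.1, -1.7, 1.9]
finger_gap: 11.6
time_s: 10.9
ee_pos: [478.6, -97.4, 104.6]
eef_rot: [-179.9, -0.1, -164.2]
contact_force: [1.1, -0.6, 1.0]
finger_gap: 12.1
time_s: 11.32
ee_pos: [489.2, -94.1, 118.8]
eef_rot: [-179.9, -6.0, -164.2]
contact_force: [-0.5, -0.8, -3.3]
finger_gap: 11.5
time_s: 11.73
ee_pos: [489.2, -93.9, 118.5]
eef_rot: [-179.9, -6.0, -164.2]
contact_force: [0.9, -0.4, -4.5]
finger_gap: 11.9
time_s: 12.15
ee_pos: [489.2, -93.9, 118.5]
eef_rot: [-179.9, -6.0, -164.2]
contact_force: [0.8, -0.3, -4.1]
finger_gap: 11.7
[ 0.47 -0.63 -4.06 -0.01 -0.33 -0.07] [0.37 0.28 0.4  0.03 0.02 0.03]
```

View pics/s3.png

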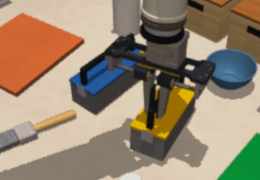

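Yellow reads 4.06 N against 1.65 N for blue, so yellow is full and blue nearly empty. I lower yellow, open, slide along the bar to its middle and regrip.

```bash
python3 -m inch '[[0,[0.009,0,0.015],[0,-0.006,0]],[0,[0.018,0,0.03],[0,-0.012,0]],[0,[0.027,0,0.045],[0,-0.018,0]],[0,[0.036,0,0.061],[0,-0.026,0]],[0,[0.045,0,0.076],[0,-0.032,0]]]'
python3 -m inch '[[0.5,[0,0,0],[0,0,0]],[0.5,[0,0,0],[0,0,0]],[0.5,[0,0,0],[0,0,0]],[0.5,[0,0,0],[0,0,0]],[0.5,[0,0,0],[0,0,0]]]'
python3 -c "
from h import *
f=find('yellow','side');print(f)
plan(536.7,-82.1,104,195.8)"
```

```text
time_s: 13.22
ee_pos: [478.8, -97.0, 104.5]
eef_rot: [-179.9, -0.1, -164.2]
contact_force: [-2.0, 6.6, 19.8]
finger_gap: 11.5
time_s: 13.63
ee_pos: [479.2, -96.9, 104.6]
eef_rot: [-179.9, -0.1, -164.2]
contact_force: [-0.4, -1.2, -0.3]
finger_gap: 43.2
(array([571.3, -95.5]), array([25.6, 66.2]), 18.6)
t 13.68 pos [479.1 -96.9 104.6] rot [-1.799e+02 -1.000e-01 -1.642e+02] F [-0.48  0.07 -0.3 ] gap 45.2
shift [-0.2973 -0.0073  0.0025] turn [-0.0004 -0.0004  0.0001]
```

```bash
python3 -m inch '[[0.5,[-0.08,0,0],[0,0,0]],[0.5,[-0.16,0,0],[0,0,0]],[0.5,[-0.24,0,0],[0,0,0]],[0.5,[-0.295,-0.005,0],[0,0,0]],[0.5,[-0.295,-0.005,0],[0,0,0]]]'
for i in 1 2 3; do python3 -m inch '[[0.0,[0,0,0],[0,0,0]],[0,[0,0,0],[0,0,0]],[0,[0,0,0],[0,0,0]],[0,[0,0,0],[0,0,0]],[0,[0,0,0],[0,0,0]]]' 40;done
python3 -m inch '[[0,[0,0,-0.02],[0,0,0]],[0,[0,0,-0.05],[0,0,0]],[0,[0,0,-0.09],[0,0,0]],[0,[0,0,-0.12],[0,0,0]],[0,[0,0,-0.12],[0,0,0]]]'
python3 -m inch '[[0.0,[0,0,0],[0,0,0]],[0,[0,0,0],[0,0,0]],[0,[0,0,0],[0,0,0]],[0,[0,0,0],[0,0,0]],[0,[0,0,0],[0,0,0]]]'
python3 -c "
from h import *
a=[]
for i in range(6): s=env.sense();a.append(np.r_[s['contact_force'],s['moment']]);cams.camera('top')
print(np.mean(a,0).round(2))
plan(503,360,260,188.2)"
```

```text
time_s: 14.1
ee_pos: [537.9, -81.5, 104.7]
eef_rot: [-179.9, 0.0, -164.1]
contact_force: [0.2, -0.3, -0.4]
finger_gap: 46.0
time_s: 14.52
ee_pos: [537.5, -81.6, 104.7]
eef_rot: [-179.9, -0.0, -164.1]
contact_force: [0.2, 0.4, 0.2]
finger_gap: 14.3
time_s: 14.93
ee_pos: [537.2, -81.3, 104.6]
eef_rot: [-179.9, -0.0, -164.1]
contact_force: [-1.0, 3.3, 0.5]
finger_gap: 11.8
time_s: 15.35
ee_pos: [537.2, -81.3, 104.6]
eef_rot: [-179.9, -0.0, -164.1]
contact_force: [-0.1, 2.2, 0.7]
finger_gap: 11.7
time_s: 15.77
ee_pos: [538.3, -81.8, 130.4]
eef_rot: [-179.8, 0.1, -164.1]
contact_force: [0.6, -0.2, -8.2]
finger_gap: 11.6
time_s: 16.18
ee_pos: [538.0, -81.8, 130.1]
eef_rot: [-179.8, 0.1, -164.1]
contact_force: [0.7, 0.4, -7.4]
finger_gap: 11.8
[ 0.27  0.26 -7.87  0.06  0.   -0.01]
t 16.48 pos [538.2 -81.8 130.4] rot [-1.798e+02  1.000e-01 -1.641e+02] F [ 0.37  0.26 -8.88] gap 12.0
shift [-0.4357  2.171  -0.6544] turn [-0.001   0.0006  0.0426]
```

Full lift reads 7.9 N (0.80 kg), so yellow is heavy. I carry it high, over blue, to the kiln shelf.

```bash
python3 -m inch '[[0,[0,0,-0.07],[0,0,0]],[0,[0,0,-0.2],[0,0,0]],[0,[0,0,-0.35],[0,0,0]],[0,[0,0,-0.5],[0,0,0]],[0,[-0.01,0.05,-0.64],[0,0,0]]]'
python3 -m inch '[[0,[-0.02,0.1,0],[0,0,0]],[0,[-0.05,0.24,0],[0,0,0]],[0,[-0.08,0.4,0],[0,0,0]],[0,[-0.11,0.55,0],[0,0,0]],[0,[-0.14,0.7,0],[0,0,0]]]'
python3 -m inch '[[0,[-0.03,0.15,0],[0,0,0]],[0,[-0.06,0.3,0],[0,0,0]],[0,[-0.09,0.45,0],[0,0,0]],[0,[-0.12,0.6,0],[0,0,0]],[0,[-0.15,0.75,0],[0,0,0]]]'
python3 -c "
from h import *
plan(503,360,200,188.2)"
```

```text
time_s: 16.9
ee_pos: [537.2, -72.8, 260.1]
eef_rot: [-179.7, 0.1, -164.2]
contact_force: [0.8, 1.3, -7.6]
finger_gap: 11.8
time_s: 17.32
ee_pos: [525.6, 70.9, 259.4]
eef_rot: [-179.7, 0.1, -164.2]
contact_force: [0.7, -0.2, -8.3]
finger_gap: 11.8
time_s: 17.73
ee_pos: [513.3, 224.9, 258.6]
eef_rot: [-179.7, 0.1, -164.2]
contact_force: [0.6, 0.1, -8.1]
finger_gap: 11.9
t 17.73 pos [513.3 224.9 258.6] rot [-1.797e+02  1.000e-01 -1.642e+02] F [ 0.57  0.11 -8.1 ] gap 11.9
shift [-0.1334  0.6655  0.2895] turn [-0.0016  0.0007  0.042 ]
```

```bash
python3 -m inch '[[0,[-0.03,0.15,0],[0,0,0.01]],[0,[-0.06,0.3,0],[0,0,0.02]],[0,[-0.09,0.45,0.03],[0,0,0.03]],[0,[-0.12,0.58,0.1],[0,0,0.042]],[0,[-0.133,0.665,0.2],[0,0,0.042]]]'
python3 -m inch '[[0,[0,0,0.08],[0,0,0]],[0,[0,0,0.16],[0,0,0]],[0,[0,0,0.24],[0,0,0]],[0,[0,0,0.28],[0,0,0]],[0,[0,0,0.3],[0,0,0]]]'
python3 -m inch '[[0.0,[0,0,0],[0,0,0]],[0,[0,0,0],[0,0,0]],[0,[0,0,0],[0,0,0]],[0,[0,0,0],[0,0,0]],[0,[0,0,0],[0,0,0]]]'
python3 -c "
from h import *
plan(503,360,119,188.2)
cv2.imwrite('pics/t4.png',cv2.resize(cams.camera('top')[160:330,110:320],None,fx=3,fy=3))"
```

```text
time_s: 18.15
ee_pos: [503.5, 363.5, 219.5]
eef_rot: [-179.9, 0.4, -171.8]
contact_force: [1.4, -1.3, -7.0]
finger_gap: 11.6
time_s: 18.57
ee_pos: [502.8, 362.9, 157.4]
eef_rot: [-179.8, 0.2, -171.8]
contact_force: [-0.7, -0.4, -7.6]
finger_gap: 11.6
time_s: 18.98
ee_pos: [503.4, 363.2, 158.5]
eef_rot: [-179.9, 0.3, -171.8]
contact_force: [-0.4, -0.3, -7.9]
finger_gap: 11.8
t 18.98 pos [503.4 363.2 158.5] rot [-179.9    0.3 -171.8] F [-0.4  -0.3  -7.86] gap 11.8
shift [ 0.0055 -0.0148  0.1976] turn [-0.0008  0.0018  0.    ]
```

View pics/t4.png

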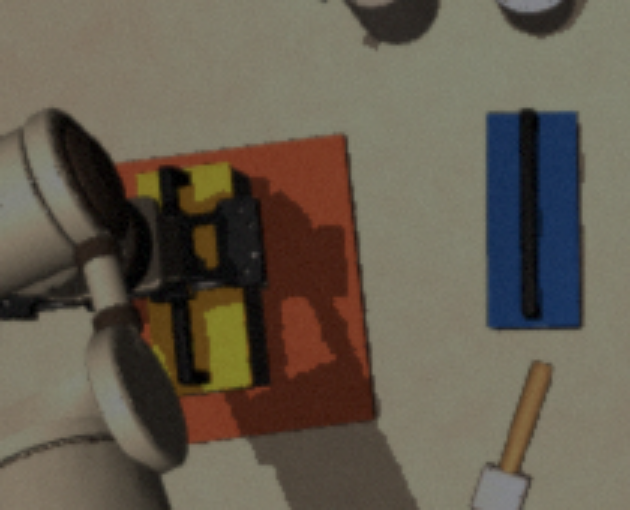

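Yellow hangs over the kiln shelf, aligned with it and well inside its length. Blue is undisturbed. I lower it slowly until the load comes off.

```bash
python3 -m inch '[[0,[0,-0.005,0.04],[0,0.001,0]],[0,[0.004,-0.01,0.08],[0,0.001,0]],[0,[0.005,-0.014,0.12],[0,0.001,0]],[0,[0.005,-0.014,0.15],[0,0.001,0]],[0,[0.005,-0.014,0.17],[0,0.001,0]]]'
python3 -m inch '[[0,[0,0,0.005],[0,0,0]],[0,[0,0,0.01],[0,0,0]],[0,[0,0,0.015],[0,0,0]],[0,[0,0,0.02],[0,0,0]],[0,[0,0,0.025],[0,0,0]]]'
python3 -m inch '[[0.0,[0,0,0],[0,0,0]],[0,[0,0,0],[0,0,0]],[0,[0,0,0],[0,0,0]],[0,[0,0,0],[0,0,0]],[0,[0,0,0],[0,0,0]]]'
```

```text
time_s: 19.45
ee_pos: [502.0, 359.6, 122.3]
eef_rot: [-179.8, -0.0, -171.8]
contact_force: [-0.7, -0.7, -8.1]
finger_gap: 11.3
time_s: 19.87
ee_pos: [502.0, 359.7, 119.5]
eef_rot: [-179.8, -0.0, -171.8]
contact_force: [-8.1, -3.4, 10.1]
finger_gap: 11.6
time_s: 20.28
ee_pos: [502.3, 359.8, 119.6]
eef_rot: [-179.8, -0.0, -171.8]
contact_force: [-0.3, 0.1, -5.5]
finger_gap: 11.8
```

```bash
python3 -m inch '[[0,[0,0,0.004],[0,0,0]],[0,[0,0,0.004],[0,0,0]],[0.5,[0,0,0.004],[0,0,0]],[0.5,[0,0,0.004],[0,0,0]],[0.5,[0,0,0.004],[0,0,0]]]'
python3 -m inch '[[0.5,[0,0,0],[0,0,0]],[0.5,[0,0,0],[0,0,0]],[0.5,[0,0,0],[0,0,0]],[0.5,[0,0,-0.05],[0,0,0]],[0.5,[0,0,-0.15],[0,0,0]]]'
python3 -m inch '[[0.5,[0,0,-0.15],[0,0,0]],[0.5,[0,0,-0.3],[0,0,0]],[0.5,[0,-0.1,-0.4],[0,0,0]],[0.5,[0,-0.25,-0.4],[0,0,0]],[0.5,[0,-0.4,-0.4],[0,0,0]]]'
python3 -c "
from h import *
plan(560.5,99.5,150,181.3)"
```

```text
time_s: 20.7
ee_pos: [503.2, 360.1, 119.7]
eef_rot: [-179.8, 0.1, -171.8]
contact_force: [0.0, -0.8, 0.1]
finger_gap: 29.8
time_s: 21.12
ee_pos: [501.4, 359.4, 147.7]
eef_rot: [-179.8, -0.2, -171.8]
contact_force: [0.7, 0.0, 0.1]
finger_gap: 45.8
time_s: 21.53
ee_pos: [514.1, 280.6, 231.2]
eef_rot: [-179.8, 0.1, -171.7]
contact_force: [0.0, -0.3, 0.5]
finger_gap: 45.8
t 21.53 pos [514.1 280.6 231.2] rot [-1.798e+02  1.000e-01 -1.717e+02] F [ 0.04 -0.27  0.48] gap 45.8
shift [-0.0978 -0.9281  0.4096] turn [-0.0011  0.0008  0.039 ]
```

```bash
python3 -m inch '[[0.5,[-0.02,-0.18,0],[0,0,0.008]],[0.5,[-0.04,-0.36,0],[0,0,0.016]],[0.5,[-0.06,-0.54,0.05],[0,0,0.024]],[0.5,[-0.08,-0.73,0.15],[0,0,0.032]],[0.5,[-0.098,-0.928,0.3],[0,0,0.039]]]'
python3 -m inch '[[0.5,[0,0,0],[0,0,0]],[0.5,[0,0,0],[0,0,0]],[0.5,[0,0,0],[0,0,0]],[0.5,[0,0,0],[0,0,0]],[0.5,[0,0,0],[0,0,0]]]'
python3 -c "
from h import *
im=cams.camera('side');print(find('blue','side',im),find('yellow','side',im)); plan(560.5,99.5,104,181.3)
cv2.imwrite('pics/w5.png',cams.camera('wrist'))"
```

```text
time_s: 21.95
ee_pos: [560.8, 105.0, 180.2]
eef_rot: [-179.8, 0.5, -178.8]
contact_force: [0.4, 0.7, 0.0]
finger_gap: 46.2
time_s: 22.37
ee_pos: [561.2, 106.4, 181.6]
eef_rot: [-179.8, 0.6, -178.7]
contact_force: [-0.0, -0.4, -0.3]
finger_gap: 46.0
(array([559. ,  95.8]), array([ 75. , 179.4]), 0.3) (array([512.9, 378.9]), array([ 75.9, 182.2]), 8.5)
t 22.42 pos [561.1 106.3 181.3] rot [-179.8    0.6 -178.7] F [-0.08  0.43  0.63] gap 45.9
shift [ 0.0079 -0.0326  0.3868] turn [-0.0012  0.0034  0.0001]
```

View pics/w5.png

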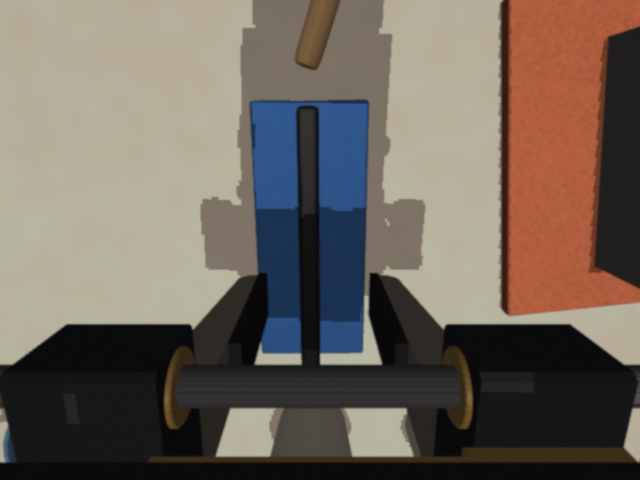

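The wrist view shows the blue bar at column 310, left of the jaw centre (319), which agrees with the planned 6.5 mm correction. I go down, grip and lift.

```bash
python3 -m inch '[[0.5,[0.005,-0.02,0.08],[0,0.003,0]],[0.5,[0.008,-0.033,0.16],[0,0.003,0]],[0.5,[0.008,-0.033,0.25],[0,0.003,0]],[0.5,[0.008,-0.033,0.34],[0,0.003,0]],[0.5,[0.008,-0.033,0.383],[0,0.003,0]]]'
for i in 1 2 3; do python3 -m inch '[[0.0,[0,0,0],[0,0,0]],[0,[0,0,0],[0,0,0]],[0,[0,0,0],[0,0,0]],[0,[0,0,0],[0,0,0]],[0,[0,0,0],[0,0,0]]]' 30;done
python3 -m inch '[[0,[0,0,-0.02],[0,0,0]],[0,[0,0,-0.05],[0,0,0]],[0,[0,0,-0.09],[0,0,0]],[0,[0,0,-0.12],[0,0,0]],[0,[0,0,-0.12],[0,0,0]]]'
python3 -m inch '[[0.0,[0,0,0],[0,0,0]],[0,[0,0,0],[0,0,0]],[0,[0,0,0],[0,0,0]],[0,[0,0,0],[0,0,0]],[0,[0,0,0],[0,0,0]]]'
python3 -c "
from h import *
a=[]
for i in range(6): s=env.sense();a.append(np.r_[s['contact_force'],s['moment']]);cams.camera('top')
print(np.mean(a,0).round(2))
plan(535,-350,250,182.7)"
```

```text
time_s: 22.88
ee_pos: [558.3, 99.4, 101.0]
eef_rot: [-179.8, -0.2, -178.7]
contact_force: [-0.3, -0.3, -0.6]
finger_gap: 45.9
time_s: 23.3
ee_pos: [559.2, 99.4, 102.2]
eef_rot: [-179.8, -0.1, -178.7]
contact_force: [-0.6, -0.4, -0.0]
finger_gap: 15.2
time_s: 23.72
ee_pos: [559.0, 99.4, 102.1]
eef_rot: [-179.8, -0.1, -178.6]
contact_force: [0.6, 0.8, -2.2]
finger_gap: 11.7
time_s: 24.13
ee_pos: [558.9, 99.5, 102.1]
eef_rot: [-179.8, -0.1, -178.7]
contact_force: [0.2, -0.0, -0.5]
finger_gap: 11.5
time_s: 24.55
ee_pos: [560.4, 99.5, 128.4]
eef_rot: [-179.8, 0.1, -178.7]
contact_force: [1.5, -0.7, -3.1]
finger_gap: 12.0
time_s: 24.97
ee_pos: [560.2, 99.5, 128.0]
eef_rot: [-179.8, 0.0, -178.7]
contact_force: [0.4, -0.5, -2.7]
finger_gap: 11.9
[-0.01 -0.19 -3.12  0.04 -0.01  0.  ]
t 25.27 pos [560.4  99.5 128.4] rot [-1.798e+02  1.000e-01 -1.787e+02] F [ 0.01 -0.54 -3.91] gap 11.5
shift [ 0.1791 -2.2461 -0.5999] turn [-0.0012  0.0004 -0.0075]
```

3.1 N (0.32 kg), so blue is light and goes to the green board.

```bash
python3 -m inch '[[0,[0,0,-0.07],[0,0,0]],[0,[0,0,-0.2],[0,0,0]],[0,[0,-0.05,-0.35],[0,0,0]],[0,[0.01,-0.15,-0.42],[0,0,0]],[0,[0.02,-0.28,-0.42],[0,0,0]]]'
python3 -m inch '[[0,[0.01,-0.15,0],[0,0,0]],[0,[0.02,-0.3,0],[0,0,0]],[0,[0.035,-0.45,0],[0,0,0]],[0,[0.05,-0.6,0],[0,0,0]],[0,[0.06,-0.75,0],[0,0,0]]]'
python3 -m inch '[[0,[0.01,-0.15,0],[0,0,0]],[0,[0.02,-0.3,0],[0,0,0]],[0,[0.035,-0.45,0],[0,0,-0.007]],[0,[0.05,-0.6,0],[0,0,-0.007]],[0,[0.06,-0.75,0],[0,0,-0.007]]]'
python3 -c "
from h import *
plan(535,-350,150,182.7)"
```

```text
time_s: 25.68
ee_pos: [560.2, 44.1, 217.5]
eef_rot: [-179.7, 0.6, -178.5]
contact_force: [0.9, 0.4, -2.8]
finger_gap: 11.7
time_s: 26.1
ee_pos: [551.6, -107.6, 218.2]
eef_rot: [-179.7, 0.6, -178.5]
contact_force: [0.3, 0.4, -2.8]
finger_gap: 11.8
time_s: 26.52
ee_pos: [543.1, -259.3, 218.7]
eef_rot: [-179.7, 0.6, -177.2]
contact_force: [-0.3, 0.2, -2.5]
finger_gap: 11.9
t 26.52 pos [ 543.1 -259.3  218.7] rot [-179.7    0.6 -177.2] F [-0.33  0.23 -2.5 ] gap 11.9
shift [ 0.0658 -0.4494  0.345 ] turn [-0.0015  0.0031  0.0003]
```

```bash
python3 -m inch '[[0,[0.02,-0.14,0],[0,0.003,0]],[0,[0.04,-0.27,0.04],[0,0.003,0]],[0,[0.055,-0.37,0.12],[0,0.003,0]],[0,[0.065,-0.44,0.22],[0,0.003,0]],[0,[0.066,-0.449,0.3],[0,0.003,0]]]'
python3 -m inch '[[0.0,[0,0,0],[0,0,0]],[0,[0,0,0],[0,0,0]],[0,[0,0,0],[0,0,0]],[0,[0,0,0],[0,0,0]],[0,[0,0,0],[0,0,0]]]'
python3 -c "
from h import *
plan(535,-350,120,182.7)
cv2.imwrite('pics/s6.png',cams.camera('side')[130:460,230:640])"
```

```text
time_s: 26.93
ee_pos: [534.0, -352.8, 157.8]
eef_rot: [-179.7, 0.0, -177.4]
contact_force: [0.3, -0.4, -2.7]
finger_gap: 11.5
time_s: 27.35
ee_pos: [534.9, -352.8, 159.5]
eef_rot: [-179.6, 0.1, -177.4]
contact_force: [-0.3, -0.0, -4.0]
finger_gap: 11.9
t 27.35 pos [ 534.9 -352.8  159.5] rot [-1.796e+02  1.000e-01 -1.774e+02] F [-0.29 -0.04 -3.95] gap 11.9
shift [-0.001   0.0156  0.1975] turn [-0.0025  0.0006 -0.0003]
```

View pics/s6.png

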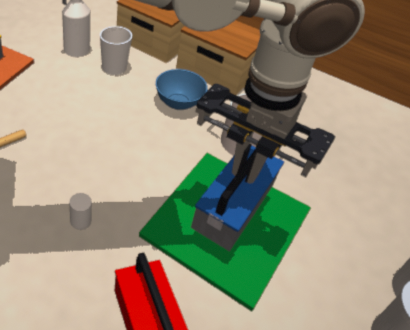

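Blue hangs over the middle of the green board, aligned with it and clear of the pot and the red tote. I lower it slowly.

```bash
python3 -m inch '[[0,[0,0.005,0.04],[-0.002,0,0]],[0,[0,0.01,0.08],[-0.002,0,0]],[0,[0,0.014,0.12],[-0.002,0,0]],[0,[0,0.014,0.15],[-0.002,0,0]],[0,[0,0.014,0.175],[-0.002,0,0]]]'
python3 -m inch '[[0,[0,0,0.005],[0,0,0]],[0,[0,0,0.012],[0,0,0]],[0,[0,0,0.02],[0,0,0]],[0,[0,0,0.027],[0,0,0]],[0,[0,0,0.034],[0,0,0]]]'
python3 -m inch '[[0.0,[0,0,0],[0,0,0]],[0,[0,0,0],[0,0,0]],[0,[0,0,0],[0,0,0]],[0,[0,0,0],[0,0,0]],[0,[0,0,0],[0,0,0]]]'
```

```text
time_s: 27.82
ee_pos: [534.1, -349.6, 122.5]
eef_rot: [180.0, 0.0, -177.4]
contact_force: [0.8, 0.8, -3.2]
finger_gap: 11.6
time_s: 28.23
ee_pos: [534.4, -349.9, 117.2]
eef_rot: [-180.0, 0.0, -177.4]
contact_force: [-4.4, 3.6, 10.4]
finger_gap: 11.3
time_s: 28.65
ee_pos: [534.6, -349.9, 117.3]
eef_rot: [-180.0, 0.1, -177.3]
contact_force: [-0.4, -0.4, -1.5]
finger_gap: 11.5
```

```bash
python3 -m inch '[[0,[0,0,0.003],[0,0,0]],[0.5,[0,0,0.003],[0,0,0]],[0.5,[0,0,0.003],[0,0,0]],[0.5,[0,0,0.003],[0,0,0]],[0.5,[0,0,0.003],[0,0,0]]]'
python3 -m inch '[[0.5,[0,0,0],[0,0,0]],[0.5,[0,0,0],[0,0,0]],[0.5,[0,0,-0.05],[0,0,0]],[0.5,[0,0,-0.15],[0,0,0]],[0.5,[0,0,-0.25],[0,0,0]]]'
python3 -m inch '[[0.5,[0,0,-0.15],[0,0,0]],[0.5,[0,0,-0.3],[0,0,0]],[0.5,[0,0.1,-0.4],[0,0,0]],[0.5,[0,0.25,-0.4],[0,0,0]],[0.5,[0,0.4,-0.4],[0,0,0]]]'
python3 -m inch '[[0.5,[0,0.18,0],[0,0,0]],[0.5,[0,0.36,0],[0,0,0]],[0.5,[0,0.54,0],[0,0,0]],[0.5,[0,0.72,0],[0,0,0]],[0.5,[0,0.9,0],[0,0,0]]]'
python3 -m inch '[[0.5,[0,0.18,0],[0,0,0]],[0.5,[0,0.36,0],[0,0,0]],[0.5,[0,0.5,0],[0,0,0]],[0.5,[0,0.5,0],[0,0,0]],[0.5,[0,0.5,0],[0,0,0]]]'
python3 -c "
from h import *
HS['blue']=HS['blue'][:2]+(81,);HS['yellow']=HS['yellow'][:2]+(81,)
for c in('top','side'):
    im=cams.camera(c);cv2.imwrite(f'pics/end_{c}.png',im)
    for n in HS: print(c,n,*find(n,c,im))
print(env.sense()['time_s'])"
```

```text
time_s: 29.07
ee_pos: [534.7, -350.1, 116.9]
eef_rot: [-179.9, 0.1, -177.3]
contact_force: [0.0, -0.3, -0.3]
finger_gap: 36.1
time_s: 29.48
ee_pos: [534.2, -349.6, 167.2]
eef_rot: [180.0, 0.0, -177.3]
contact_force: [0.7, 0.3, -0.8]
finger_gap: 46.1
time_s: 29.9
ee_pos: [531.1, -270.2, 250.5]
eef_rot: [-179.8, 0.2, -177.4]
contact_force: [0.4, -0.1, -0.1]
finger_gap: 45.7
time_s: 30.32
ee_pos: [522.9, -88.8, 251.0]
eef_rot: [-179.8, 0.3, -177.5]
contact_force: [0.8, 0.0, 0.3]
finger_gap: 46.1
time_s: 30.73
ee_pos: [518.5, 12.1, 251.5]
eef_rot: [-179.8, 0.4, -177.3]
contact_force: [-0.5, -0.2, -0.4]
finger_gap: 45.9
top blue [ 537.7 -349.3] [ 73.  176.4] 2.7
top yellow [502.3 357.5] [ 73.2 177. ] 8.2
top kiln [ 9.781e+02 -5.000e-01] [130. 403.] 90.3
top refill [ 536.5 -350. ] [214.4 242.2] 2.8
side blue [ 535.5 -350.3] [ 73.8 180.3] 2.8
side yellow [501.3 359.8] [ 73.9 178.1] 8.3
side kiln [1892.9  393.2] [1322.2 2014.9] 15.2
side refill [ 533.2 -350.5] [216.9 251.9] 2.6
30.8333
```

View pics/end_top.png

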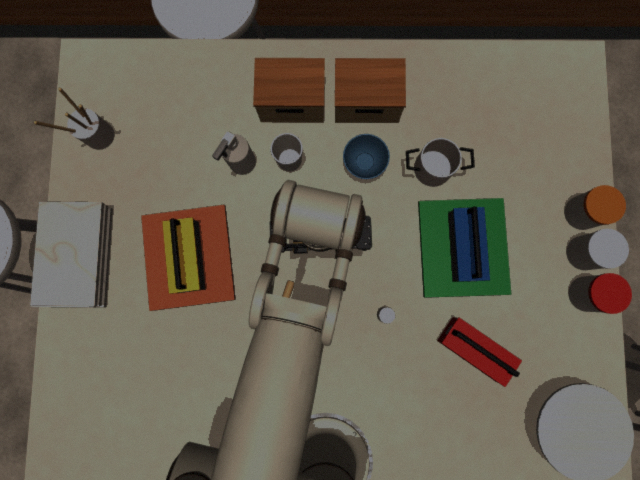

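Final view: yellow stands centred on the kiln shelf at (182,255) and blue centred on the green board at (470,244). The spray, cup, bowl, pot, prop and red tote are where they were; the arm hides most of the brush. Handing in.

```bash
python3 -c "
from cell import workorder,env
print(workorder.close_job(), env.sense()['time_s'])"
```

```text
the job is handed in; nothing more can be done
the job is handed in; nothing more can be done
```

I hefted blue and then yellow, each tilted about 0.1 rad for well over 0.3 s, and set the full yellow tote on the kiln shelf and the nearly empty blue one on the green board. The job is handed in. The robot clock read 30.8 s at the last check, out of the 70 s allowed.

| Tote | Load at the heft | Weight at the full lift | Verdict | Set down on |
|---|---|---|---|---|
| Blue | 1.65 N | 3.1 N (0.32 kg) | nearly empty | green refill board |
| Yellow | 4.06 N | 7.9 N (0.80 kg) | full | terracotta kiln shelf |

- **Placement:** In both cameras each tote lies within about 3 mm of its board's centre and 0.3° of the board's length. The gripper is open, hovering in free space at about 250 mm.
- **Bystanders:** In the last top picture the spray bottle, cup, bowl, pot, prop and the red look-alike are where they were. The arm hid most of the brush, so I could not check all of it.
- **Kiln shelf measurement:** The colour mask for the kiln shelf failed in the side view and in the last top view, so its position comes from the first top picture only. The size measured there matched the one given.
- **Contact forces:** The wrist force read up to about 20 N when I lowered the hefted yellow tote back to the table, and about 10 N when I set each tote on its board.

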